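# Open the slotted isolating valve with a light hand

## Robot

A 6-joint arm with a two-finger parallel gripper is mounted at the origin on the work surface. World frame = base frame: x ahead of the robot, y to its left, z up, the work surface at z = 0. Lengths are in m, angles in rad, forces in N, time in s.
With the tool pointing down it reaches from about 0.35 to 0.975 m from the base axis. Payload 4.9 kg.
Tool frame: the origin (TCP) lies between the finger pads; the fingertips stand 14 mm ahead of it and the grasp point (between the pads) lies 5 mm behind it (manip.tcp_to_tips is the distance from the TCP to the fingertips, in m); z points along the fingers, y is the line along which they close (so a half turn about z gives the same grasp; the last joint's range is limited). The gripper opens to 85 mm and grips with 20 to 120 N. Pads are 22 mm wide; open, the fingers measure 114 mm over their backs; the gripper's body (76 mm by 85 mm) begins 54 mm behind the grasp point. The pads swing forward as they close: fully open they stand 13 mm farther back than shut.
Start: joints at [-1.338, 0.053, 1.613, -0, 1.476, -0.119], TCP at [0.215, -0.587, 0.245] pointing down, gripper open.
Joint ranges: [-3.01, 3.01], [-1.01, 2.22], [0.06, 2.58], [-1.02, 4.17], [0.09, 2.62], [-3.14, 3.14]. Speed limits (rad/s): [2.57, 2.57, 3.14, 3.14, 3.14, 3.14].

## Interface

Orientations are given as a unit quaternion [w, x, y, z].
In Python, from plant import manip gives the robot as it stands.
- The arm moves only by the tool servo_tool, never from a script. Its argument "moves" is a list that holds one entry, the list of rows, each a list of 7 numbers: the shift along the tool's x, y, z in mm, then the turn, a rotation vector about the tool's x, y, z in degrees, then the finger opening in mm, from 0 to 85.4. In form: [[[x, y, z, ax, ay, az, fingers], ...]]. A call has 1 to 12 rows; each row shifts and turns the commanded pose from where the row before left it, along the tool's axes as they then stand; what a row does not reach is not made up. A row lasts 1/8 s, in which the tool goes at most 62.5 mm and 10.7 degrees, less where a joint would pass 70% of its speed; a pose out of reach is approached as far as the arm can. A call with a gripper value outside its range is refused whole. The fingers move at their own pace and stop on an object; the grip force is fixed at half the most. Time passes only in rows, so rows that do not move let the fingers close. It gives the time, the measured TCP pose, the force, the opening and the grip force at its end, in the units of the state.
- manip.state(): the state, without advancing time (a new reading comes with each control period).
- manip.grab_frame(name): name is "side" or "top" or "wrist"; returns a dict with "image" (420x560x3 uint8, blue, green, red), "mtx" (3x3 intrinsics, pixels), "dist_coeffs" ([k1, k2, p1, p2, k3] as OpenCV has them; the pictures are not rectified), "eye" and "rotation" of the camera in the world. Camera axes: x right, y down, z forward; pixel columns grow to the right and rows downward; lengths in m; the calibration is good to about 2 mm. A picture is of the moment at which its call begins. There is no depth.
- manip.job_done(): hands the job in; it is judged then, once.
The state is a dict: "time": time; "joint_pos": joint angles; "joint_vel": joint speeds; "joint_efforts": joint torques, N m; "tool_pos": TCP position; "tool_rot": TCP orientation; "contact_force": force on the tool from outside, world axes, zero at the start; "ft_torque": the same for the moment, N m; "gripper_width": opening from 0.0 (shut) to 1.0 (fully open); "grasp_force": force on a finger pad.
Only numpy, scipy, OpenCV 4.12 (cv2) and the standard library are available. Lean on these libraries where they do the work, as an engineer would, in place of code of your own. Each camera call takes 0.05 s, during which the arm holds its last target. There are 200 camera calls.

## Task

Take the flat-blade screwdriver (square handle) from the rack, rest its blade very lightly on the spring-loaded stem of the brass valve and turn it until the blade drops into the slot, then turn the stem clockwise until the valve's pointer lies in line with the copper pipe. Be gentle, or the seal is ruined: never push the stem down with more than 12 N, and never force the valve with more than 30 N in any way. Afterwards put the screwdriver back upright in its hole in the rack, and leave everything else where it is.

Things in the scene. Friction and masses are not known exactly. Their poses are not given: they have to be found in the camera images.
- driver: Flat screwdriver, black square handle, 145 mm long, 120 g, standing handle up in a rack hole. Origin: middle of the blade's tip (20 mm above the table when parked); z up the shaft, x along the blade's width. Blade 16 (x) x 2.5 (y) mm, 18 mm long; shaft 8 mm; ferrule 17 mm across at z = 50 to 65 mm; handle 26 x 26 mm (flat sides across x and y) from z = 65 to 145 mm; its shoulder rests on the rack.
- rack: Grey tool rack fixed to the table, a block 70 x 170 x 85 mm (x, y, z) with two through holes of 22 mm, at y = -50 and +50 mm in its frame. Origin under its middle, on the table; z up. One hole holds the flat screwdriver, the other the cross-head one (which is which varies).
- valve: Brass valve in a 22 mm copper pipe, fixed to the table. Origin on the table under the stem's upright axis; z up; the pipe runs 110 mm to either side along y, its axis 35 mm up. Pointer disc 44 mm across, top 68 mm up. Above it the stem: a brass collar 31 mm across, rim 86 mm up, around the sunken slotted steel face, 21 mm across, 82 mm up. No part of it bears more than 30 N.
- stem_face (a point): Centre of the slotted face (5 x 6 mm deep slot right across it). The stem sinks on a spring: 2 N to start, then 1 N per mm, travel 15 mm. The point's x axis is the pointer's direction, not the slot's: the slotted head turns stiffly (0.03 N m) with 0.45 rad of play to either side of the pointer, so the slot lies anywhere within 0.45 rad of it and takes it along only when the play is used up.
- pointer_tip (a point): Tip of the dark steel pointer, 53 mm from the stem's axis, 68 mm above the table.
- spindle (a joint): Angle of the pointer in rad, growing clockwise seen from above: 0 = pointer along the valve's +x (across the pipe, shut), 1.571 = in line with the pipe (along the valve's -y, open). It starts half shut, between 0.65 and 0.95, stays where it is left, and can be turned too far: its end stop is at 2.3. Turning it takes about 0.1 N m.
- cross_driver: Bystander: cross-head screwdriver with a round waisted handle (30 mm, 70 mm long), in the other rack hole, its top 155 mm above the table. Origin at its tip.
- tape: Bystander: roll of tape lying flat, 84 mm across, 19 mm high.
- coupling: Bystander: brass coupling standing near the valve, 36 mm across, 36 mm high.
- elbow: Bystander: copper elbow lying near the valve, 57 x 57 x 24 mm (origin at one end).
- grease: Bystander: small aluminium tin, 68 mm across, 55 mm high.
- wrench: Bystander: wrench lying at the back left.
- meter: Bystander: black test meter lying at the right, 75 x 150 x 32 mm.

How it is judged:
On the way, in this order (a step that is already met when the one before it is completed fails the run):
1. the screwdriver's blade stands in the slot of the stem (at least 3 mm deep) (z of driver in the frame of stem_face below -0.003 m and horizontal distance between driver and stem_face below 0.006 m and angle between driver's own z axis and vertical below 0.25 rad), for 0.2 s.
2. the pointer is in line with the pipe, turned there with the blade still in the slot (all of step 1 and value of joint spindle between 1.41 and 1.73 rad), for 0.2 s.
At the end, for the whole second after the job is handed in: The pointer is within 9 degrees of the pipe's line (spindle 1.41 to 1.73), and the flat screwdriver stands upright (within 0.2 rad) and at rest in a rack hole, its tip within 12 mm of the hole's axis in the rack's x and y and less than 25 mm above the table (value of joint spindle between 1.41 and 1.73 rad and angle between driver's own z axis and vertical below 0.2 rad and height (world z) of driver below 0.025 m and ((x of driver in the frame of rack between -0.012 and 0.012 m and y of driver in the frame of rack between -0.062 and -0.038 m) or (x of driver in the frame of rack between -0.012 and 0.012 m and y of driver in the frame of rack between 0.038 and 0.062 m)) and linear speed of driver below 0.02 m/s); the robot touches nothing.
It fails at once if the stem is pushed down with more than 12 N (it then sinks more than 10 mm, from 82 to 72 mm above the table) (height (world z) of stem_face below 0.072 m).
It fails at once if the valve is forced with more than 30 N, all its contacts added up (contact force between anything else and valve above 30 N).
It fails at once if a bystander is moved by more than 25 mm (distance of any of cross_driver, tape, coupling, elbow, grease, wrench, meter from where it was at the start of the episode above 0.025 m).
It also fails if it takes over 72 s, if anything falls off the work surface, if the arm or the gripper's body presses on something with over 40 N, if the wrist force passes 120 N, or if a joint passes its speed limit or range.

## Working session

There is one attempt and no reset: what is moved stays moved. The work goes in short steps, Python scripts to look and compute and a tool call to move; the robot and the scene stay as the last step left them, time stands still between calls to the robot, and variables do not carry over. Pictures are saved under pics/ and viewed, at most 10 in all, crops included, and the job is handed in when it is done.

Besides the shell and the picture viewer there is one more tool, called after "Emit:" by a JSON object that holds its "op" and its "data", one argument or row to a line. servo_tool: Moves the arm, as the interface text tells. Its arguments: {"type":"object","properties":{"moves":{"type":"array"}},"required":["moves"]}

```bash
mkdir -p pics; cat > h.py <<'E'
import numpy as np, cv2
from plant import manip
from scipy.spatial.transform import Rotation as R
def ray(f,uv):
    p=cv2.undistortPoints(np.array([[uv]],float),f["mtx"],np.array(f["dist_coeffs"],float))[0,0]
    d=np.array(f["rotation"])@np.array([p[0],p[1],1]); return np.array(f["eye"]),d
def at_z(f,uv,z):
    e,d=ray(f,uv); return e+d*(z-e[2])/d[2]
def proj(f,P):
    Rm=np.array(f["rotation"]); q=(np.atleast_2d(P)-np.array(f["eye"]))@Rm
    return cv2.projectPoints(q,np.zeros(3),np.zeros(3),f["mtx"],np.array(f["dist_coeffs"],float))[0][:,0]
E
python3 - <<'E'
from h import *
import pickle
for n in ["top","side"]:
    f=manip.grab_frame(n); pickle.dump(f,open(n+".pkl","wb"))
    print(n,np.round(f["eye"],3),np.round(f["rotation"],2).tolist(),np.round(f["mtx"],0).tolist())
    cv2.imwrite(f"pics/{n}.png",cv2.resize(f["image"],(800,600),interpolation=cv2.INTER_CUBIC))
s=manip.state();print(s["tool_rot"],s["contact_force"],manip.tcp_to_tips, s["time"])
E
```

```text
top [ 0.373 -0.057  1.123] [-0.07, 0.71, -0.7, 0.06] [[455.0, 0.0, 279.0], [0.0, 455.0, 211.0], [0.0, 0.0, 1.0]]
side [ 0.432 -0.824  0.679] [-0.44, 0.9, -0.06, 0.03] [[431.0, 0.0, 276.0], [0.0, 431.0, 208.0], [0.0, 0.0, 1.0]]
[-9.15268566e-04  9.84568262e-01  1.74998562e-01 -5.12244983e-05] [ 0.74799377  0.19983073 -0.53102242] 0.014 0.1
```

View pics/top.png

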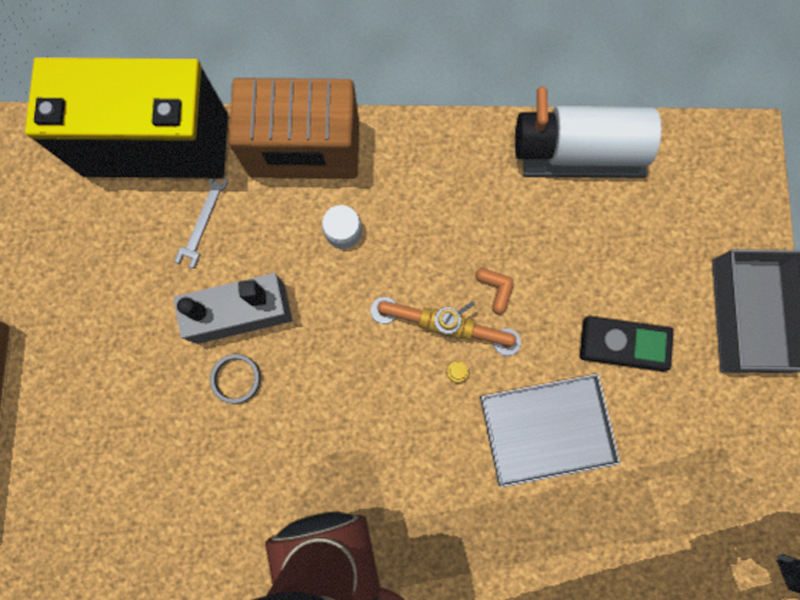

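View pics/side.png

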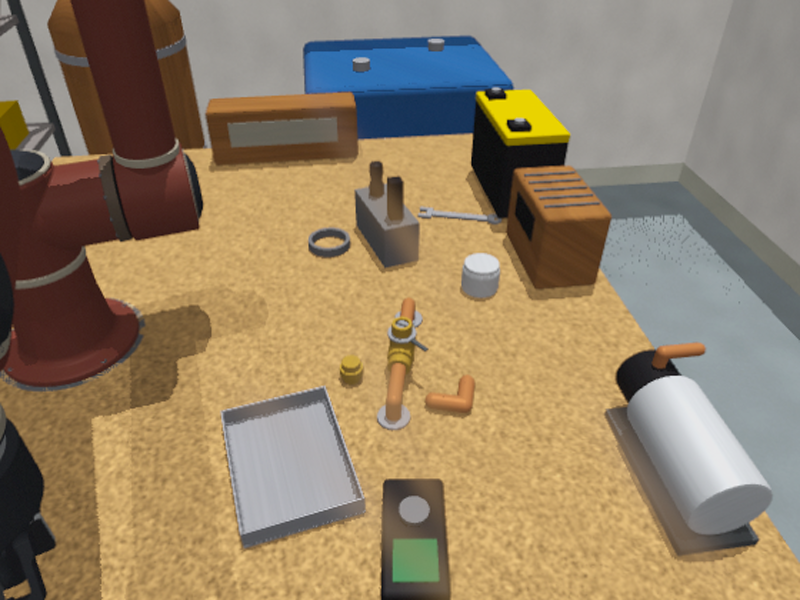

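The top view shows the rack at about (233,307). The square flat driver is at (252,292), the round cross driver at (190,308), and the valve stem at (448,320) with its pointer tip at (475,303). The pipe runs from (383,310) to (510,341). Next I'll zoom in to measure.

```bash
python3 - <<'E'
from h import *
import pickle
t=pickle.load(open("top.pkl","rb"));s=pickle.load(open("side.pkl","rb"))
def crop(f,x,y,w,h): return cv2.resize(f["image"][y:y+h,x:x+w],(400,300),interpolation=cv2.INTER_CUBIC)
a=np.hstack([crop(t,117,185,100,75),crop(t,262,190,100,75)])
b=np.hstack([crop(s,235,110,100,75),crop(s,240,205,100,75)])
cv2.imwrite("pics/z.png",np.vstack([a,b]))
E
```

```text
(no output)
```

View pics/z.png

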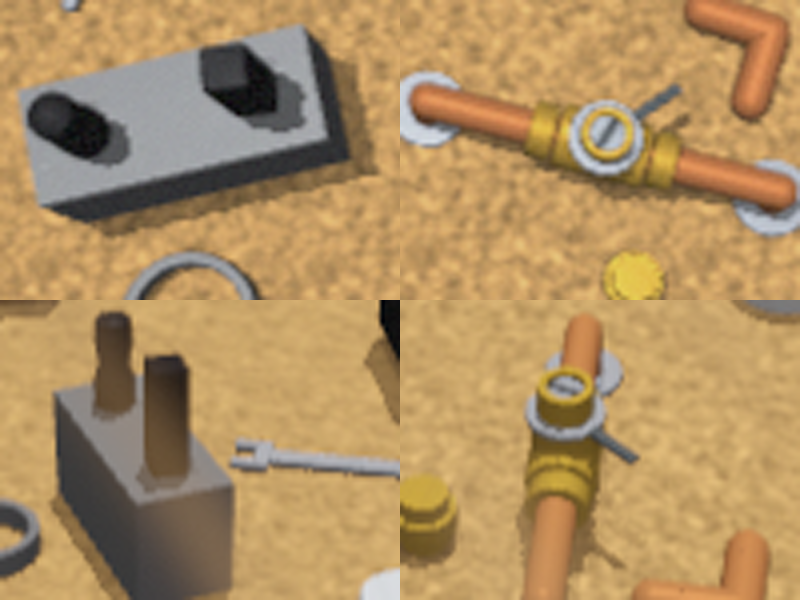

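```bash
python3 - <<'E'
from h import *
import pickle
t=pickle.load(open("top.pkl","rb"));s=pickle.load(open("side.pkl","rb"))
T=lambda x,y:(x/4+117,y/4+185)
V=lambda x,y:((x-400)/4+262,y/4+190)
S=lambda x,y:(x/4+235,(y-300)/4+110)
SV=lambda x,y:((x-400)/4+240,(y-300)/4+205)
c=np.array([at_z(t,T(*p),.085)[:2] for p in [(20,92),(305,27),(328,141),(40,206)]])
print("rack",c.round(4).tolist(),c.mean(0))
e=(c[0]+c[3]-c[1]-c[2]);print("rack y yaw",np.degrees(np.arctan2(e[1],e[0])),np.linalg.norm(c[0]-c[1]),np.linalg.norm(c[1]-c[2]))
print("driver",at_z(t,T(224,68),.165), at_z(s,S(166,361),.165))
print("cross",at_z(t,T(50,117),.155))
st=at_z(t,V(608,133),.086);print("stem",st,at_z(s,SV(566,384),.086))
pt=at_z(t,V(678,90),.068);d=pt-st;print("ptr",pt,np.degrees(np.arctan2(d[1],d[0])),np.hypot(*d[:2]))
for q in [[(424,102),(780,190)]]:
  a=at_z(t,V(*q[0]),.046)-at_z(t,V(*q[1]),.046);print("valve y dir",np.degrees(np.arctan2(a[1],a[0])),np.hypot(*a[:2]))
st=manip.state();print(R.from_quat(st["tool_rot"],scalar_first=True).as_matrix().round(3).tolist(),st["tool_pos"])
f=manip.grab_frame("wrist");Rt=R.from_quat(st["tool_rot"],scalar_first=True).as_matrix()
print("cam in tool",(Rt.T@(np.array(f["eye"])-st["tool_pos"])).round(3),(Rt.T@np.array(f["rotation"])).round(2).tolist(),f["mtx"])
E
```

```text
Traceback (most recent call last):
  File "h.py", line 8, in at_z
    e,d=ray(f,uv); return e+d*(z-e[2])/d[2]
        ~~~^^^^^^
  File "h.py", line 6, in ray
    d=np.array(f["rotation"])@np.array([p[0],p[1],1]); return np.array(f["eye"]),d
      ~~~~~~~~~~~~~~~~~~~~~~~^~~~~~~~~~~~~~~~~~~~~~~~
ValueError: matmul: Input operand 1 has a mismatch in its core dimension 0, with gufunc signature (n?,k),(k,m?)->(n?,m?) (size 3 is different from 4)
```

```bash
sed -i 's/np.array(f\["rotation"\])/Q(f)/; ' h.py; sed -i '3a def Q(f): return R.from_quat(f["rotation"],scalar_first=True).as_matrix()' h.py
cat > m1.py <<'E'
from h import *
import pickle
t=pickle.load(open("top.pkl","rb"));s=pickle.load(open("side.pkl","rb"))
T=lambda x,y:(x/4+117,y/4+185)
V=lambda x,y:((x-400)/4+262,y/4+190)
S=lambda x,y:(x/4+235,(y-300)/4+110)
SV=lambda x,y:((x-400)/4+240,(y-300)/4+205)
c=np.array([at_z(t,T(*p),.085)[:2] for p in [(20,92),(305,27),(328,141),(40,206)]])
print("rack",c.round(4).tolist(),c.mean(0))
e=(c[0]+c[3]-c[1]-c[2]);print("rack y yaw",np.degrees(np.arctan2(e[1],e[0])),np.linalg.norm(c[0]-c[1]),np.linalg.norm(c[1]-c[2]))
print("driver",at_z(t,T(224,68),.165), at_z(s,S(166,361),.165))
print("cross",at_z(t,T(50,117),.155))
st=at_z(t,V(608,133),.086);print("stem",st,at_z(s,SV(566,384),.086))
pt=at_z(t,V(678,90),.068);d=pt-st;print("ptr",pt,np.degrees(np.arctan2(d[1],d[0])),np.hypot(*d[:2]))
for q in [[(424,102),(780,190)]]:
  a=at_z(t,V(*q[0]),.046)-at_z(t,V(*q[1]),.046);print("valve y dir",np.degrees(np.arctan2(a[1],a[0])),np.hypot(*a[:2]))
st=manip.state();Rt=R.from_quat(st["tool_rot"],scalar_first=True).as_matrix();print(Rt.round(3).tolist(),st["tool_pos"])
f=manip.grab_frame("wrist")
print("cam in tool",(Rt.T@(np.array(f["eye"])-st["tool_pos"])).round(3),(Rt.T@Q(f)).round(2).tolist(),f["mtx"])
E
python3 m1.py
```

```text
rack [[0.5657, 0.3192], [0.6063, 0.1549], [0.5389, 0.1384], [0.4991, 0.3026]] [0.5525256  0.22875147]
rack y yaw 103.7534100236369 0.16923489220355561 0.06934817227090953
driver [0.56524883 0.18113238 0.165     ] [0.56442216 0.18053628 0.165     ]
cross [0.5391344  0.27648605 0.155     ]
stem [ 0.53490914 -0.1273718   0.086     ] [ 0.53442094 -0.12857407  0.086     ]
ptr [ 0.56379448 -0.16977256  0.068     ] -55.735521981293054 0.05130484437972976
valve y dir 76.60855477696508 0.21845448827210795
[[0.939, 0.345, -0.0], [0.345, -0.939, 0.002], [0.0, -0.002, -1.0]] [ 0.21524779 -0.58620208  0.24417161]
cam in tool [ 0.073 -0.001 -0.128] [[-0.0, -0.96, -0.29], [1.0, -0.0, 0.0], [-0.0, -0.29, 0.96]] [[372.86483315   0.         285.61617827]
 [  0.         372.86483315 206.94077844]
 [  0.           0.           1.        ]]
```

Emit:
{"op": "servo_tool", "data": {
  "moves": [
    [[42.4, -42.9, -3.9, 0, 0, 0, 85], [42.4, -42.9, -3.9, 0, 0, 0, 85], [42.4, -42.9, -3.9, 0, 0, 0, 85], [42.4, -42.9, -3.9, 0, 0, 0, 85], [42.4, -42.9, -3.9, 0, 0, 0, 85], [42.4, -42.9, -3.9, 0, 0, 0, 85], [42.4, -42.9, -3.9, 0, 0, 0, 85], [42.4, -42.9, -3.9, 0, 0, 0, 85], [42.4, -42.9, -3.9, 0, 0, 0, 85], [42.4, -42.9, -3.9, 0, 0, 0, 85], [42.4, -42.9, -3.9, 0, 0, 0, 85], [42.4, -42.9, -3.9, 0, 0, 0, 85]]
  ]
}}

```text
time: 1.65
tool_pos: [0.516, 0.0739, 0.2921]
tool_rot: [0.0, 0.985, 0.175, 0.0]
contact_force: [0.0, -0.8, -0.5]
gripper_width: 0.991
grasp_force: 0.0
```

Emit:
{"op": "servo_tool", "data": {
  "moves": [
    [[42.4, -42.9, -3.9, 0, 0, 0, 85], [42.4, -42.9, -3.9, 0, 0, 0, 85], [0, 0, 0, 0, 0, -10.4, 85], [0, 0, 0, 0, 0, -10.4, 85], [0, 0, 0, 0, 0, -10.4, 85], [0, 0, 0, 0, 0, -10.4, 85], [0, 0, 0, 0, 0, -10.4, 85], [0, 0, 0, 0, 0, -10.4, 85], [0, 0, 0, 0, 0, -10.4, 85], [0, 0, 0, 0, 0, -10.4, 85], [0, 0, 0, 0, 0, 0, 85], [0, 0, 0, 0, 0, 0, 85]]
  ]
}}

```text
time: 3.15
tool_pos: [0.5656, 0.1816, 0.2997]
tool_rot: [-0.0, 0.621, 0.784, -0.0]
contact_force: [0.2, -0.4, 0.2]
gripper_width: 0.989
grasp_force: 0.0
```

```bash
cat >> h.py <<'E'
def pose():
    s=manip.state(); return s,np.array(s["tool_pos"]),R.from_quat(s["tool_rot"],scalar_first=True).as_matrix()
def show():
    s,p,M=pose()
    print("t",round(s["time"],2),"tcp",p.round(4),"yaw",round(np.degrees(np.arctan2(M[1,0],M[0,0])),2),"z",M[:,2].round(4),"F",np.round(s["contact_force"],2),"T",np.round(s["ft_torque"],3),"w",round(s["gripper_width"]*85.4,1),"gf",s["grasp_force"],"j6",round(s["joint_pos"][5],2))
    return s,p,M
def to(P,yaw=None):
    """shift in tool axes (mm) to world point P and az turn (deg), plus leveling rotvec"""
    s,p,M=pose(); print("shift",(M.T@(np.array(P)-p)*1e3).round(1))
    if yaw is not None:
        G=R.from_euler("z",yaw,degrees=True).as_matrix()@np.diag([1,-1,-1.])
        print("turn",np.degrees(R.from_matrix(M.T@G).as_rotvec()).round(2))
E
python3 - <<'E'
from h import *
import pickle
show(); f=manip.grab_frame("wrist"); pickle.dump(f,open("w1.pkl","wb"))
print(proj(f,[[.565,.181,.165],[.5644,.1802,.085]]))
cv2.imwrite("pics/w1.png",f["image"])
E
```

```text
t 3.15 tcp [0.5656 0.1816 0.2997] yaw 103.21 z [-4.e-04 -1.e-04 -1.e+00] F [ 0.25 -0.4   0.19] T [ 0.01   0.01  -0.038] w 84.5 gf 0.0 j6 -0.05
[[286.58976039 201.73220087]
 [285.60667253 178.84415081]]
```

View pics/w1.png

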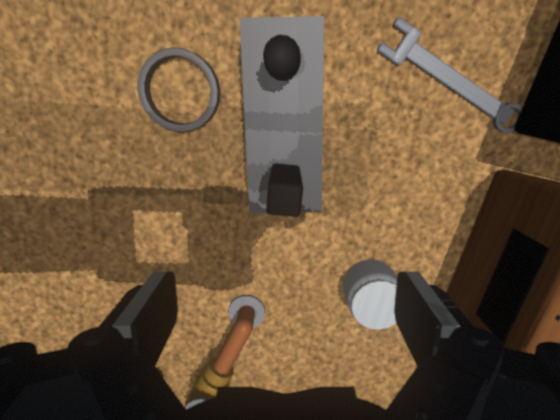

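The wrist view shows the handle top at about (285,202), within 2 px of the prediction. I'll enhance a crop to read its yaw.

```bash
python3 - <<'E'
from h import *
import pickle
f=pickle.load(open("w1.pkl","rb"))
c=f["image"][155:225,240:335].astype(float)
c=np.clip(255*(c/255)**.45,0,255).astype(np.uint8)
cv2.imwrite("pics/w1z.png",cv2.resize(c,None,fx=8,fy=8,interpolation=cv2.INTER_CUBIC))
E
```

```text
(no output)
```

View pics/w1z.png

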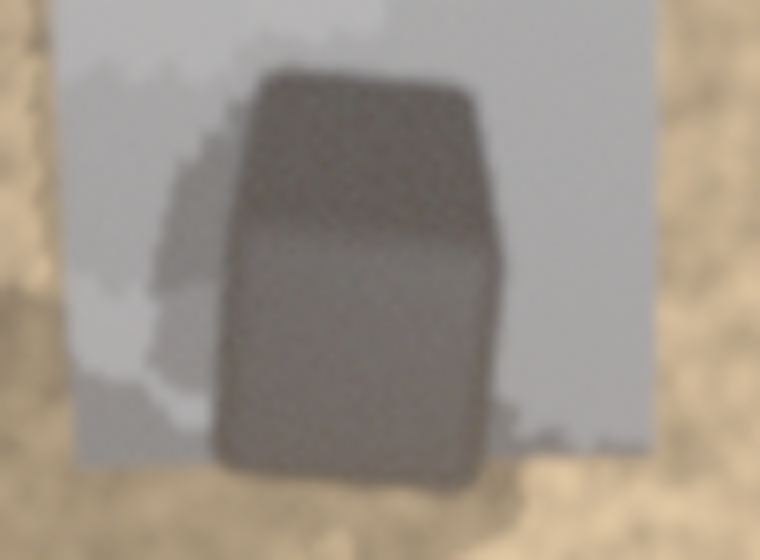

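```bash
python3 - <<'E'
from h import *
import pickle
f=pickle.load(open("w1.pkl","rb"))
c=np.array([at_z(f,(x/8+240,y/8+155),.165)[:2] for x,y in [(240,225),(502,250),(480,490),(213,470)]])
print(c.mean(0)); 
for i in range(4):
    d=c[(i+1)%4]-c[i];print(np.degrees(np.arctan2(d[1],d[0]))%90,np.hypot(*d))
to([*c.mean(0),.130],98.5)
E
```

```text
[0.56346081 0.18196675]
7.622313758254491 0.023760351983073948
8.867271211220967 0.02289556185176353
8.711694381982795 0.024768740996887532
6.380348650838812 0.023366553151700265
shift [  0.8  -1.9 169.7]
turn [-0.02 -0.    4.74]
```

Emit:
{"op": "servo_tool", "data": {
  "moves": [
    [[0, -1.5, 50, 0, 0, 5.3, 85], [0, 0, 50, 0, 0, 0, 85], [0, 0, 40, 0, 0, 0, 85], [0, 0, 25, 0, 0, 0, 85], [0, 0, 14.7, 0, 0, 0, 85], [0, 0, 0, 0, 0, 0, 15], [0, 0, 0, 0, 0, 0, 15], [0, 0, 0, 0, 0, 0, 15], [0, 0, 0, 0, 0, 0, 15], [0, 0, 0, 0, 0, 0, 15], [0, 0, 0, 0, 0, 0, 15], [0, 0, 0, 0, 0, 0, 15]]
  ]
}}

```text
time: 4.7
tool_pos: [0.565, 0.1815, 0.1219]
tool_rot: [0.001, 0.656, 0.755, 0.001]
contact_force: [-1.3, -0.3, 6.0]
gripper_width: 0.294
grasp_force: 58.9
```

```bash
python3 -c "
from h import *
show()"
```

```text
t 4.7 tcp [0.565  0.1815 0.1219] yaw 98.06 z [ 2.2e-03  4.0e-04 -1.0e+00] F [-1.29 -0.25  5.98] T [-0.057  0.204  0.073] w 25.2 gf 58.89546275138855 j6 0.04
```

Emit:
{"op": "servo_tool", "data": {
  "moves": [
    [[0, 0, -5, 0, 0, 0, 15], [0, 0, -10, 0, 0, 0, 15], [0, 0, -20, 0, 0, 0, 15], [0, 0, -30, 0, 0, 0, 15], [0, 0, -30, 0, 0, 0, 15], [0, 0, -30, 0, 0, 0, 15], [0, 0, -25, 0, 0, 0, 15], [0, 0, 0, 0, 0, 0, 15], [0, 0, 0, 0, 0, 0, 15], [0, 0, 0, 0, 0, 0, 15]]
  ]
}}

```text
time: 5.95
tool_pos: [0.5634, 0.1812, 0.2684]
tool_rot: [-0.001, 0.656, 0.755, -0.001]
contact_force: [0.3, 0.4, -1.7]
gripper_width: 0.297
grasp_force: 58.6
```

```bash
python3 - <<'E'
from h import *
import pickle
s,p,M=show()
out=[]
for n in ["side","wrist"]:
    f=manip.grab_frame(n); pickle.dump(f,open(n+"2.pkl","wb"))
    u=proj(f,[[p[0],p[1],p[2]-.07]])[0].astype(int); print(n,u,proj(f,[[p[0],p[1],p[2]-.100]]))
    x0=max(0,min(560-100,u[0]-50));y0=max(0,min(420-150,u[1]-75)); print(x0,y0)
    c=f["image"][y0:y0+150,x0:x0+100].astype(float); c=(255*(c/255)**.6).astype(np.uint8)
    out.append(cv2.resize(c,(400,600),interpolation=cv2.INTER_CUBIC))
cv2.imwrite("pics/l2.png",np.hstack(out))
E
```

```text
t 5.95 tcp [0.5634 0.1812 0.2684] yaw 98.06 z [-2.9e-03 -5.0e-04 -1.0e+00] F [ 0.27  0.35 -1.65] T [-0.06   0.029  0.034] w 25.4 gf 58.580859303474426 j6 0.04
side [276 113] [[276.0783602  123.97830785]]
226 38
wrist [288 232] [[288.15284584 215.6274397 ]]
238 157
```

View pics/l2.png

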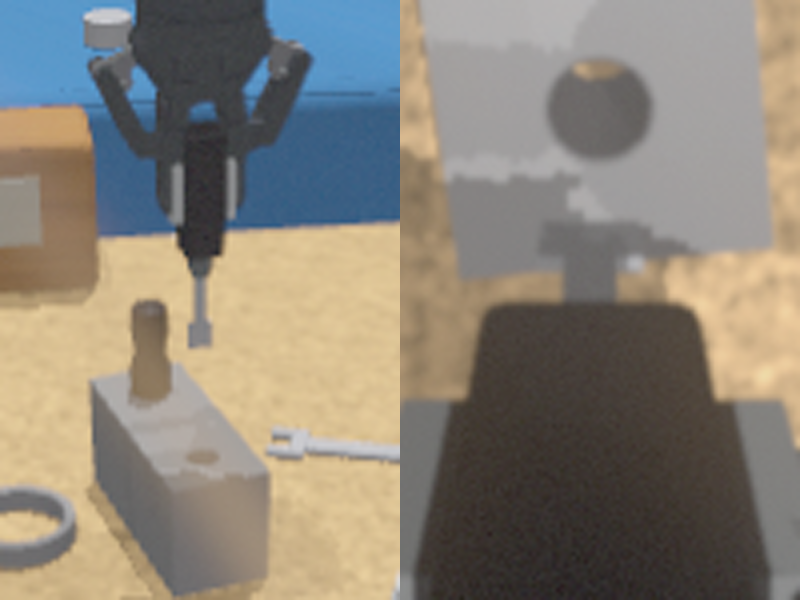

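The blade is wide along the tool's y axis and the driver hangs upright. In the wrist crop the tip is at about (285,214). Next I'll move over the valve and align to the slot.

Emit:
{"op": "servo_tool", "data": {
  "moves": [
    [[-50.35, -11.95, 0, 0, 0, 0, 15], [-50.35, -11.95, 0, 0, 0, 0, 15], [-50.35, -11.95, 0, 0, 0, 0, 15], [-50.35, -11.95, 0, 0, 0, 0, 15], [-50.35, -11.95, 0, 0, 0, 0, 15], [-50.35, -11.95, 0, 0, 0, 0, 15], [0, 0, 0, 0, 0, 10, 15], [0, 0, 0, 0, 0, 10, 15], [0, 0, 0, 0, 0, 10, 15], [0, 0, 0, 0, 0, 10, 15], [0, 0, 0, 0, 0, 10, 15]]
  ]
}}

```text
time: 7.42
tool_pos: [0.5353, -0.1278, 0.2694]
tool_rot: [-0.0, 0.915, 0.405, -0.0]
contact_force: [0.5, 0.4, -2.0]
gripper_width: 0.295
grasp_force: 58.7
```

Emit:
{"op": "servo_tool", "data": {
  "moves": [
    [[0, 0, 20, 0, 0, 0, 15], [0, 0, 20, 0, 0, 0, 15], [0, 0, 15, 0, 0, 0, 15], [0, 0, 0, 0, 0, 0, 15], [0, 0, 0, 0, 0, 0, 15], [0, 0, 0, 0, 0, 0, 15], [0, 0, 0, 0, 0, 0, 15]]
  ]
}}

```text
time: 8.3
tool_pos: [0.5359, -0.128, 0.2161]
tool_rot: [0.001, 0.913, 0.407, 0.001]
contact_force: [-0.6, -0.3, -2.2]
gripper_width: 0.303
grasp_force: 58.7
```

```bash
python3 - <<'E'
from h import *
import pickle
s,p,M=show()
S=np.array([.5347,-.128,.086])
out=[]
for n,w in [("wrist",100),("side",60)]:
    f=manip.grab_frame(n); pickle.dump(f,open(n+"3.pkl","wb"))
    u=proj(f,[S+[0,0,.01]])[0].astype(int); h=int(w*1.5)
    print(n,u,proj(f,[S,p+M@[0,0,.102]]).round(1).tolist())
    x0=max(0,min(560-w,u[0]-w//2));y0=max(0,min(420-h,u[1]-h//2)); print(x0,y0)
    c=f["image"][y0:y0+h,x0:x0+w].astype(float); c=(255*(c/255)**.6).astype(np.uint8)
    out.append(cv2.resize(c,(400,600),interpolation=cv2.INTER_CUBIC))
cv2.imwrite("pics/v3.png",np.hstack(out))
E
```

```text
t 8.3 tcp [ 0.5359 -0.128   0.2161] yaw 48.06 z [ 1.4e-03 -5.0e-04 -1.0e+00] F [-0.63 -0.28 -2.17] T [-0.029  0.013  0.008] w 25.9 gf 58.73103618621826 j6 0.36
wrist [286 205] [[286.4, 201.9], [288.2, 212.6]]
236 130
side [281 222] [[281.6, 225.8], [282.3, 215.5]]
251 177
```

View pics/v3.png

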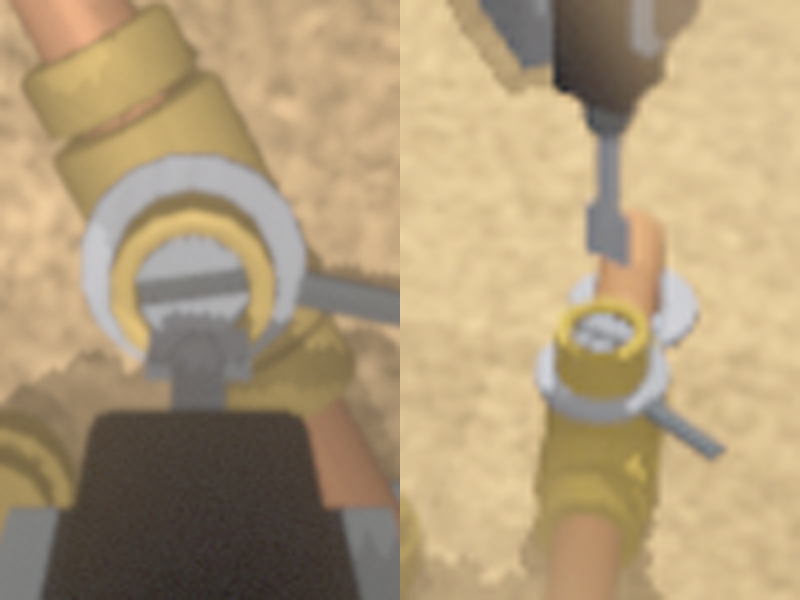

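The wrist crop shows the collar centre at (284,201), the slot running from crop (140,292) to (250,275), and the blade tip at crop x 148–250, y about 330. I'll convert these to offsets.

```bash
python3 - <<'E'
from h import *
import pickle
w=pickle.load(open("wrist3.pkl","rb"));s=pickle.load(open("side3.pkl","rb"))
W=lambda x,y:(x/4+236,y/4+130)
S=lambda x,y:((x-400)/400*60+251,y/600*90+177)
_,p,M=pose(); zt=p[2]-.102
col=at_z(w,W(192,284),.086); face=at_z(w,W(193,290),.082)
a=at_z(w,W(140,292),.082);b=at_z(w,W(250,275),.082);d=b-a
print("slot yaw",np.degrees(np.arctan2(d[1],d[0])),"mid",(a+b)/2,"len",np.hypot(*d[:2]))
print("collar",col,"face",face,"side collar",at_z(s,S(605,328),.086))
tip=at_z(w,W(199,331),zt); tips=at_z(s,S(607,256),zt)
# triangulate tip
e1,d1=ray(w,W(199,331));e2,d2=ray(s,S(607,256))
A=np.c_[d1,-d2];k=np.linalg.lstsq(A,e2-e1,rcond=None)[0];print("tri",e1+d1*k[0],e2+d2*k[1])
print("tip",tip,tips,"p",p)
print("need tool shift wrist:",(M.T@(col-tip)*1e3).round(1)," side:",(M.T@(at_z(s,S(605,328),.086)-tips)*1e3).round(1))
pt=at_z(w,W(400,308),.068);print("ptr dir",np.degrees(np.arctan2(*(pt-col)[1::-1])))
E
```

```text
slot yaw -32.839974313707806 mid [ 0.53355907 -0.12745875  0.082     ] len 0.020332553629527406
collar [ 0.53387274 -0.12633385  0.086     ] face [ 0.53247574 -0.12814113  0.082     ] side collar [ 0.53485636 -0.12929686  0.086     ]
tri [ 0.53480128 -0.12711009  0.11393608] [ 0.53556935 -0.12731616  0.11382249]
tip [ 0.53476099 -0.12715544  0.11374587] [ 0.53558336 -0.12722172  0.11374587] p [ 0.53575762 -0.12795554  0.21574587]
need tool shift wrist: [ 0.  -1.2 27.7]  side: [-2.   0.8 27.7]
ptr dir -55.88664660105785
```

Emit:
{"op": "servo_tool", "data": {
  "moves": [
    [[-1, -0.3, 0, 0, 0, -9, 15], [0, 0, 10, 0, 0, 0, 15], [0, 0, 8, 0, 0, 0, 15], [0, 0, 4, 0, 0, 0, 15], [0, 0, 2, 0, 0, 0, 15], [0, 0, 0, 0, 0, 0, 15], [0, 0, 0, 0, 0, 0, 15], [0, 0, 0, 0, 0, 0, 15]]
  ]
}}

```text
time: 9.4
tool_pos: [0.5348, -0.1285, 0.1915]
tool_rot: [0.0, 0.879, 0.478, 0.0]
contact_force: [1.0, -0.6, -1.0]
gripper_width: 0.297
grasp_force: 58.7
```

```bash
cat > v.py <<'E'
import sys
from h import *
s,p,M=show(); out=[]
for n,w in [("wrist",80),("side",60)]:
    f=manip.grab_frame(n); u=proj(f,[[.5342,-.1278,.09]])[0].astype(int); h=int(w*1.5)
    x0=u[0]-w//2;y0=u[1]-h//2; print(n,x0,y0)
    c=f["image"][y0:y0+h,x0:x0+w].astype(float); c=(255*(c/255)**.6).astype(np.uint8)
    out.append(cv2.resize(c,(400,600),interpolation=cv2.INTER_CUBIC))
cv2.imwrite(f"pics/{sys.argv[1]}.png",np.hstack(out))
E
python3 v.py v4
```

```text
t 9.4 tcp [ 0.5348 -0.1285  0.1915] yaw 57.05 z [ 5.e-04 -2.e-04 -1.e+00] F [ 0.96 -0.64 -0.97] T [-0.035  0.037  0.006] w 25.4 gf 58.72774422168732 j6 0.2
wrist 246 152
side 251 179
```

View pics/v4.png

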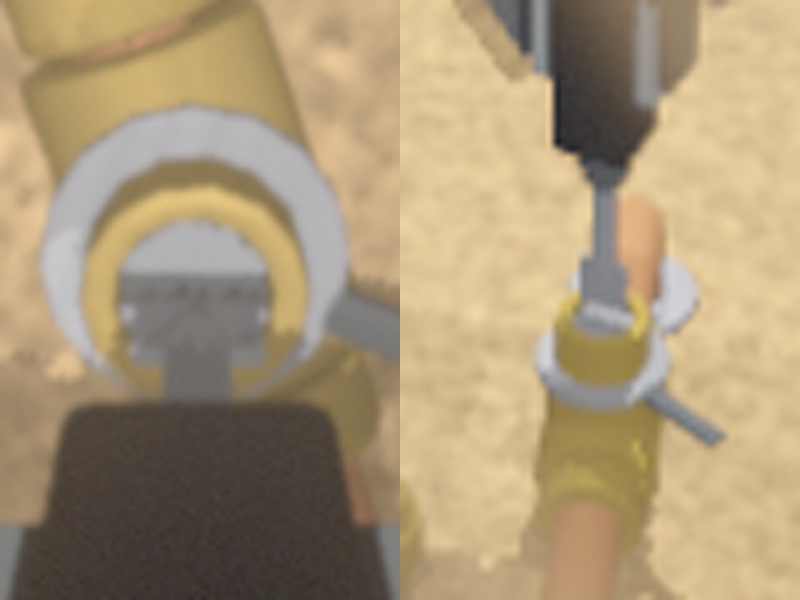

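Slot and blade are now parallel and centred: in the wrist crop the blade spans x 125–265 and the face 118–270. I'll descend gently.

Emit:
{"op": "servo_tool", "data": {
  "moves": [
    [[0, 0, 3, 0, 0, 0, 15], [0, 0, 2, 0, 0, 0, 15], [0, 0, 1, 0, 0, 0, 15], [0, 0, 1, 0, 0, 0, 15], [0, 0, 1, 0, 0, 0, 15], [0, 0, 0, 0, 0, 0, 15], [0, 0, 0, 0, 0, 0, 15]]
  ]
}}

```text
time: 10.38
tool_pos: [0.5347, -0.1284, 0.1833]
tool_rot: [0.0, 0.879, 0.478, 0.0]
contact_force: [-0.0, -0.4, -1.5]
gripper_width: 0.297
grasp_force: 58.7
```

Emit:
{"op": "servo_tool", "data": {
  "moves": [
    [[0, 0, 1, 0, 0, 0, 15], [0, 0, 0, 0, 0, 0, 15], [0, 0, 0, 0, 0, 0, 15]]
  ]
}}

```text
time: 10.75
tool_pos: [0.5346, -0.1284, 0.1822]
tool_rot: [0.0, 0.879, 0.478, 0.0]
contact_force: [-0.5, -0.2, -1.5]
gripper_width: 0.3
grasp_force: 58.7
```

Emit:
{"op": "servo_tool", "data": {
  "moves": [
    [[0, 0, 1, 0, 0, 0, 15], [0, 0, 0, 0, 0, 0, 15], [0, 0, 0, 0, 0, 0, 15]]
  ]
}}

```text
time: 11.12
tool_pos: [0.5346, -0.1284, 0.1812]
tool_rot: [-0.0, 0.879, 0.478, -0.0]
contact_force: [-0.2, -0.8, -1.9]
gripper_width: 0.296
grasp_force: 58.7
```

Emit:
{"op": "servo_tool", "data": {
  "moves": [
    [[0, 0, 1, 0, 0, 0, 15], [0, 0, 0, 0, 0, 0, 15], [0, 0, 1, 0, 0, 0, 15], [0, 0, 0, 0, 0, 0, 15], [0, 0, 0, 0, 0, 0, 15]]
  ]
}}

```text
time: 11.75
tool_pos: [0.5346, -0.1284, 0.1792]
tool_rot: [-0.0, 0.879, 0.478, -0.0]
contact_force: [-0.8, 0.7, -1.0]
gripper_width: 0.3
grasp_force: 58.7
```

Emit:
{"op": "servo_tool", "data": {
  "moves": [
    [[0, 0, 1, 0, 0, 0, 15], [0, 0, 0, 0, 0, 0, 15], [0, 0, 0, 0, 0, 0, 15]]
  ]
}}

```text
time: 12.12
tool_pos: [0.5346, -0.1284, 0.1782]
tool_rot: [-0.0, 0.879, 0.478, -0.0]
contact_force: [0.2, 0.4, -1.7]
gripper_width: 0.293
grasp_force: 58.7
```

Emit:
{"op": "servo_tool", "data": {
  "moves": [
    [[0, 0, 0, 0, 0, 4, 15], [0, 0, 0, 0, 0, 4, 15], [0, 0, 0, 0, 0, 4, 15], [0, 0, 0, 0, 0, 4, 15], [0, 0, 0, 0, 0, 4, 15], [0, 0, 0, 0, 0, 4, 15]]
  ]
}}

```text
time: 12.88
tool_pos: [0.5348, -0.1284, 0.1783]
tool_rot: [0.0, 0.959, 0.283, 0.0]
contact_force: [0.6, 0.3, -1.3]
gripper_width: 0.297
grasp_force: 58.7
```

Emit:
{"op": "servo_tool", "data": {
  "moves": [
    [[0, 0, 0, 0, 0, 4, 15], [0, 0, 0, 0, 0, 4, 15], [0, 0, 0, 0, 0, 4, 15], [0, 0, 0, 0, 0, 4, 15], [0, 0, 0, 0, 0, 4, 15], [0, 0, 0, 0, 0, 4, 15]]
  ]
}}

```text
time: 13.62
tool_pos: [0.5347, -0.1286, 0.1782]
tool_rot: [0.0, 0.997, 0.078, 0.0]
contact_force: [0.3, -1.1, -2.6]
gripper_width: 0.298
grasp_force: 58.7
```

```bash
python3 -c "
from h import *
show()"
```

```text
t 13.62 tcp [ 0.5347 -0.1286  0.1782] yaw 8.93 z [ 1.e-04 -4.e-04 -1.e+00] F [ 0.29 -1.07 -2.59] T [-0.113 -0.052 -0.069] w 25.4 gf 58.698737025260925 j6 1.04
```

Emit:
{"op": "servo_tool", "data": {
  "moves": [
    [[0, 0, 0, 0, 0, 4, 15], [0, 0, 0, 0, 0, 4, 15], [0, 0, 0, 0, 0, 4, 15], [0, 0, 0, 0, 0, 4, 15], [0, 0, 0, 0, 0, 4, 15], [0, 0, 0, 0, 0, 4, 15]]
  ]
}}

```text
time: 14.38
tool_pos: [0.5345, -0.1287, 0.1782]
tool_rot: [0.0, 0.991, -0.131, -0.0]
contact_force: [-0.5, -0.6, -1.4]
gripper_width: 0.297
grasp_force: 58.7
```

```bash
python3 v.py v5; python3 -c "
from h import *
import pickle
for n in ['side','top','wrist']: pickle.dump(manip.grab_frame(n),open(n+'5.pkl','wb'))"
```

```text
t 14.38 tcp [ 0.5345 -0.1287  0.1782] yaw -15.06 z [-4.e-04 -8.e-04 -1.e+00] F [-0.5  -0.61 -1.4 ] T [-0.205  0.162  0.038] w 25.4 gf 58.73594641685486 j6 1.46
wrist 244 158
side 251 179
```

View pics/v5.png

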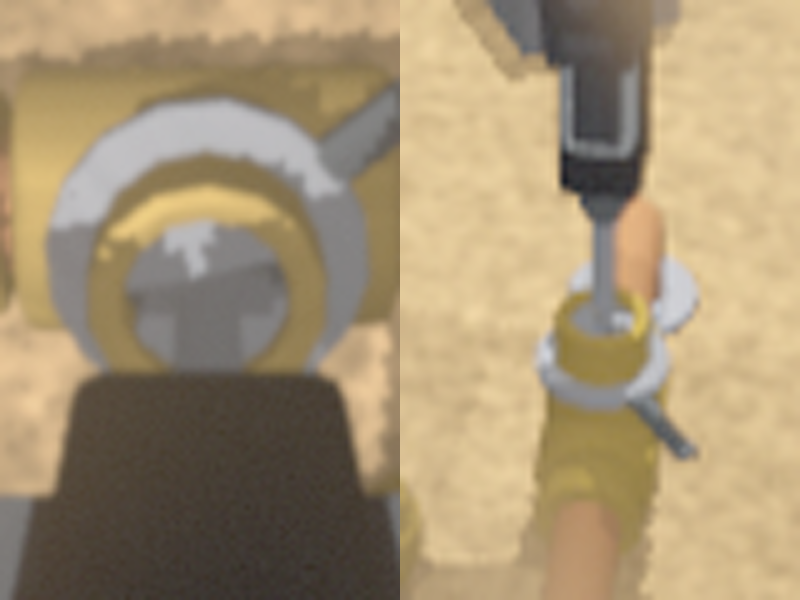

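The blade is in the slot and the pointer is moving. In the side crop its tip is at (688,448).

```bash
python3 - <<'E'
from h import *
import pickle
s=pickle.load(open("side5.pkl","rb"))
S=lambda x,y:((x-400)/400*60+251,y/600*90+179)
C=np.array([.5344,-.128])
for q in [(688,448)]:
    P=at_z(s,S(*q),.066);d=P[:2]-C;print(P,np.hypot(*d),"dir",np.degrees(np.arctan2(d[1],d[0])))
# pointer projected in side for candidate directions
for a in range(-110,-50,5):
    print(a,(proj(s,[[C[0]+.053*np.cos(np.radians(a)),C[1]+.053*np.sin(np.radians(a)),.068]])[0]-[251,179])*[400/60,600/90]+[400,0])
E
```

```text
[ 0.5549827  -0.17312671  0.066     ] 0.049599067060542505 dir -65.48183941099362
-110 [567.05930116 464.65697777]
-105 [581.79093769 466.43765771]
-100 [596.70449459 467.33014484]
-95 [611.67066152 467.32573353]
-90 [626.55948245 466.42446481]
-85 [641.24189083 464.63512574]
-80 [655.59122629 461.97511349]
-75 [669.4847012  458.47016809]
-70 [682.80478678 454.15398149]
-65 [695.44049162 449.06769405]
-60 [707.28850956 443.25929237]
-55 [718.25421821 436.78292467]
```

Emit:
{"op": "servo_tool", "data": {
  "moves": [
    [[0, 0, 0, 0, 0, 4, 15], [0, 0, 0, 0, 0, 4, 15], [0, 0, 0, 0, 0, 4, 15], [0, 0, 0, 0, 0, 4, 15], [0, 0, 0, 0, 0, 4, 15], [0, 0, 0, 0, 0, 4, 15], [0, 0, 0, 0, 0, 4, 15], [0, 0, 0, 0, 0, 4, 15], [0, 0, 0, 0, 0, 0, 15]]
  ]
}}

```text
time: 15.75
tool_pos: [0.5344, -0.1286, 0.1782]
tool_rot: [0.0, 0.918, -0.398, -0.0]
contact_force: [-1.1, -1.2, -0.9]
gripper_width: 0.296
grasp_force: 58.9
```

```bash
python3 v.py v6
```

```text
t 15.75 tcp [ 0.5344 -0.1286  0.1782] yaw -46.87 z [-8.e-04 -4.e-04 -1.e+00] F [-1.12 -1.22 -0.89] T [-0.341  0.372  0.028] w 25.3 gf 58.925803899765015 j6 2.02
wrist 243 158
side 251 179
```

View pics/v6.png

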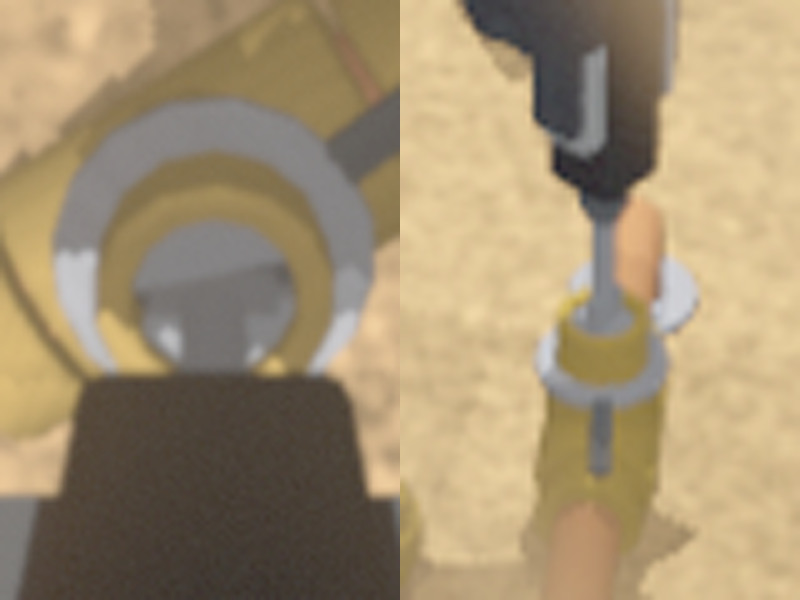

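The pointer tip is at side crop (600,470), roughly −100° against a target of −103.4°. I'll turn 3° more, hold, unload and lift.

Emit:
{"op": "servo_tool", "data": {
  "moves": [
    [[0, 0, 0, 0, 0, 3, 15], [0, 0, 0, 0, 0, 0, 15], [0, 0, 0, 0, 0, 0, 15], [0, 0, 0, 0, 0, 0, 15], [0, 0, 0, 0, 0, -4, 15], [0, 0, -3, 0, 0, 0, 15], [0, 0, -7, 0, 0, 0, 15], [0, 0, -20, 0, 0, 0, 15], [0, 0, -30, 0, 0, 0, 15], [0, 0, -28, 0, 0, 0, 15], [0, 0, 0, 0, 0, 0, 15], [0, 0, 0, 0, 0, 0, 15]]
  ]
}}

```text
time: 17.35
tool_pos: [0.5344, -0.1283, 0.2658]
tool_rot: [-0.0, 0.921, -0.39, -0.0]
contact_force: [-0.3, 0.8, -2.1]
gripper_width: 0.294
grasp_force: 58.9
```

```bash
python3 - <<'E'
from h import *
show()
out=[]
for n,w in [("top",50),("side",60)]:
    f=manip.grab_frame(n); u=proj(f,[[.5342,-.148,.07]])[0].astype(int); h=int(w*1.5)
    x0=u[0]-w//2;y0=u[1]-h//2; print(n,x0,y0)
    c=f["image"][y0:y0+h,x0:x0+w].astype(float); c=(255*(c/255)**.6).astype(np.uint8)
    out.append(cv2.resize(c,(400,600),interpolation=cv2.INTER_CUBIC))
cv2.imwrite("pics/v7.png",np.hstack(out))
to([.5634,.1812,.2684],98.06)
E
```

```text
t 17.35 tcp [ 0.5344 -0.1283  0.2658] yaw -45.95 z [-4.e-04  3.e-04 -1.e+00] F [-0.27  0.85 -2.1 ] T [ 0.011 -0.059 -0.046] w 25.1 gf 58.877872824668884 j6 2.0
top 297 187
side 252 192
shift [-201.8 -236.2   -3.6]
turn [-1.6000e-01  1.4000e-01 -1.4401e+02]
```

View pics/v7.png

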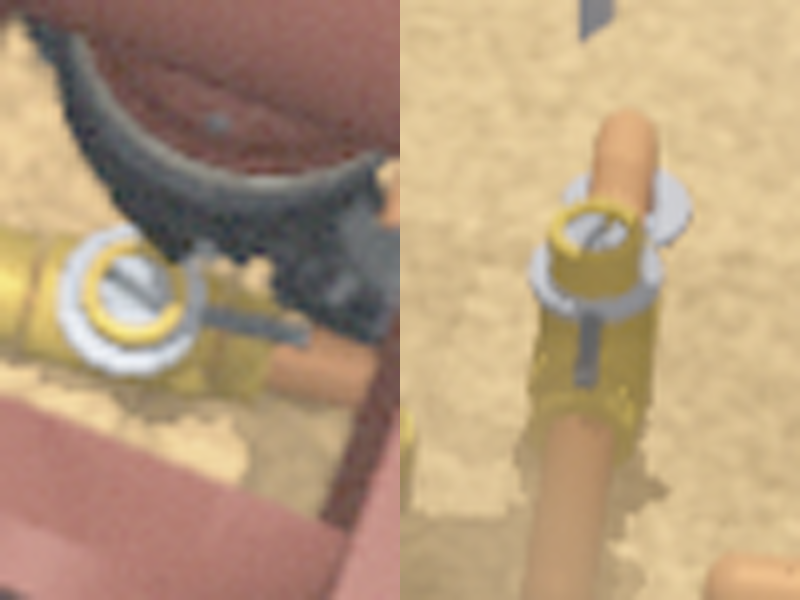

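The pointer lies along the pipe: in the top crop it runs (132,297)→(305,338), about 13.3° against the pipe's 13.9°. I'll return to the rack. That picture was the eleventh I viewed, one over the limit, so I'll use numbers only from here.

Emit:
{"op": "servo_tool", "data": {
  "moves": [
    [[-33.6, -39.4, -0.6, 0, 0, 0, 15], [-33.6, -39.4, -0.6, 0, 0, 0, 15], [-33.6, -39.4, -0.6, 0, 0, 0, 15], [-33.6, -39.4, -0.6, 0, 0, 0, 15], [-33.6, -39.4, -0.6, 0, 0, 0, 15], [-33.6, -39.4, -0.6, 0, 0, 0, 15], [0, 0, 0, 0, 0, -10.3, 15], [0, 0, 0, 0, 0, -10.3, 15], [0, 0, 0, 0, 0, -10.3, 15], [0, 0, 0, 0, 0, -10.3, 15], [0, 0, 0, 0, 0, -10.3, 15], [0, 0, 0, 0, 0, -10.3, 15]]
  ]
}}

```text
time: 18.95
tool_pos: [0.5637, 0.1808, 0.2679]
tool_rot: [0.0, 0.99, 0.141, -0.002]
contact_force: [-0.3, -0.7, -1.4]
gripper_width: 0.295
grasp_force: 59.3
```

Emit:
{"op": "servo_tool", "data": {
  "moves": [
    [[0, 0, 0, 0, 0, -10.3, 15], [0, 0, 0, 0, 0, -10.3, 15], [0, 0, 0, 0, 0, -10.3, 15], [0, 0, 0, 0, 0, -10.3, 15], [0, 0, 0, 0, 0, -10.3, 15], [0, 0, 0, 0, 0, -10.3, 15], [0, 0, 0, 0, 0, -10.3, 15], [0, 0, 0, 0, 0, -9.9, 15], [0, 0, 0, 0, 0, 0, 15], [0, 0, 0, 0, 0, 0, 15], [0, 0, 0, 0, 0, 0, 15]]
  ]
}}

```text
time: 20.32
tool_pos: [0.5642, 0.1809, 0.2694]
tool_rot: [-0.0, 0.657, 0.753, -0.0]
contact_force: [-0.2, -0.5, -1.8]
gripper_width: 0.296
grasp_force: 59.3
```

```bash
python3 - <<'E'
from h import *
import pickle
s,p,M=show(); to([.5638,.1812,.2684],98.06)
# compare driver appearance in wrist with the view right after first lift
a=pickle.load(open("wrist2.pkl","rb"))["image"];b=manip.grab_frame("wrist")["image"]
A=cv2.cvtColor(a,6)[190:420,250:322];B=cv2.cvtColor(b,6)
r=cv2.matchTemplate(B[180:420,240:332],A[:60],cv2.TM_CCOEFF_NORMED);print(cv2.minMaxLoc(r), "expect loc (10,10)")
for y in (205,210,214,218,224): print(y,a[y,262:312:3,1].tolist(),b[y,262:312:3,1].tolist())
E
```

```text
t 20.32 tcp [0.5642 0.1809 0.2694] yaw 97.78 z [-6.e-04 -1.e-04 -1.e+00] F [-0.23 -0.48 -1.82] T [-0.01  -0.008  0.094] w 25.3 gf 59.33931112289429 j6 0.05
shift [ 0.4 -0.4  1. ]
turn [-0.03  0.   -0.28]
(-0.13968949019908905, 0.9904096126556396, (4, 133), (10, 10)) expect loc (10,10)
205 [84, 85, 85, 86, 85, 86, 120, 132, 122, 113, 114, 114, 115, 115, 117, 116, 117] [84, 85, 85, 85, 85, 86, 102, 132, 117, 113, 114, 114, 115, 115, 115, 115, 117]
210 [84, 85, 83, 85, 84, 85, 89, 100, 130, 125, 113, 112, 113, 113, 115, 114, 116] [83, 84, 84, 84, 85, 84, 85, 121, 130, 129, 114, 113, 114, 113, 114, 115, 116]
214 [83, 83, 84, 84, 67, 61, 62, 64, 70, 71, 71, 73, 74, 104, 114, 114, 114] [83, 83, 84, 84, 70, 71, 61, 63, 64, 66, 71, 72, 100, 109, 110, 113, 115]
218 [82, 83, 84, 82, 62, 61, 60, 61, 62, 61, 62, 70, 71, 69, 69, 74, 101] [83, 83, 84, 81, 63, 61, 60, 68, 63, 60, 63, 71, 69, 69, 68, 93, 97]
224 [82, 83, 86, 88, 89, 86, 61, 60, 60, 60, 79, 113, 127, 103, 110, 149, 120] [85, 86, 91, 95, 89, 85, 61, 60, 59, 59, 80, 92, 130, 98, 135, 148, 131]
```

The driver hasn't shifted in the grip. Lowering it into the hole.

Emit:
{"op": "servo_tool", "data": {
  "moves": [
    [[0.2, -0.2, 30, 0, 0, 0, 15], [0, 0, 30, 0, 0, 0, 15], [0, 0, 14, 0, 0, 0, 15], [0, 0, 10, 0, 0, 0, 15], [0, 0, 10, 0, 0, 0, 15], [0, 0, 0, 0, 0, 0, 15]]
  ]
}}

```text
time: 21.12
tool_pos: [0.564, 0.181, 0.1755]
tool_rot: [-0.0, 0.657, 0.754, -0.0]
contact_force: [-0.4, -0.6, -1.3]
gripper_width: 0.295
grasp_force: 59.4
```

Emit:
{"op": "servo_tool", "data": {
  "moves": [
    [[0, 0, 10, 0, 0, 0, 15], [0, 0, 10, 0, 0, 0, 15], [0, 0, 10, 0, 0, 0, 15], [0, 0, 0, 0, 0, 0, 15], [0, 0, 0, 0, 0, 0, 15]]
  ]
}}

```text
time: 21.75
tool_pos: [0.5642, 0.1811, 0.1459]
tool_rot: [0.0, 0.657, 0.754, 0.0]
contact_force: [-0.1, -0.8, -0.9]
gripper_width: 0.296
grasp_force: 59.4
```

Emit:
{"op": "servo_tool", "data": {
  "moves": [
    [[0, 0, 8, 0, 0, 0, 15], [0, 0, 8, 0, 0, 0, 15], [0, 0, 4, 0, 0, 0, 15], [0, 0, 2, 0, 0, 0, 15], [0, 0, 0, 0, 0, 0, 15], [0, 0, 0, 0, 0, 0, 15]]
  ]
}}

```text
time: 22.5
tool_pos: [0.5643, 0.1811, 0.1241]
tool_rot: [0.0, 0.657, 0.754, 0.0]
contact_force: [-0.4, -0.6, -1.1]
gripper_width: 0.294
grasp_force: 59.4
```

Emit:
{"op": "servo_tool", "data": {
  "moves": [
    [[0, 0, 0.8, 0, 0, 0, 15], [0, 0, 0, 0, 0, 0, 15], [0, 0, 0, 0, 0, 0, 15]]
  ]
}}

```text
time: 22.88
tool_pos: [0.5641, 0.181, 0.123]
tool_rot: [0.0, 0.657, 0.754, 0.0]
contact_force: [0.1, 0.4, -1.8]
gripper_width: 0.297
grasp_force: 59.4
```

Emit:
{"op": "servo_tool", "data": {
  "moves": [
    [[0, 0, 0.8, 0, 0, 0, 15], [0, 0, 0, 0, 0, 0, 15], [0, 0, 0, 0, 0, 0, 85], [0, 0, 0, 0, 0, 0, 85], [0, 0, 0, 0, 0, 0, 85], [0, 0, 0, 0, 0, 0, 85], [0, 0, 0, 0, 0, 0, 85], [0, 0, 0, 0, 0, 0, 85], [0, 0, 0, 0, 0, 0, 85], [0, 0, 0, 0, 0, 0, 85]]
  ]
}}

```text
time: 24.12
tool_pos: [0.5642, 0.181, 0.1222]
tool_rot: [0.0, 0.657, 0.754, 0.0]
contact_force: [0.2, -0.1, 0.3]
gripper_width: 0.994
grasp_force: 0.0
```

Emit:
{"op": "servo_tool", "data": {
  "moves": [
    [[0, 0, -15, 0, 0, 0, 85], [0, 0, -30, 0, 0, 0, 85], [0, 0, -40, 0, 0, 0, 85], [0, 0, -50, 0, 0, 0, 85], [0, 0, -43, 0, 0, 0, 85], [0, 0, 0, 0, 0, 0, 85], [0, 0, 0, 0, 0, 0, 85], [0, 0, 0, 0, 0, 0, 85]]
  ]
}}

```text
time: 25.12
tool_pos: [0.5633, 0.1809, 0.2983]
tool_rot: [-0.001, 0.657, 0.754, -0.001]
contact_force: [0.0, -0.1, -0.7]
gripper_width: 0.996
grasp_force: 0.0
```

```bash
python3 - <<'E'
from h import *
import pickle
show()
w=manip.grab_frame("wrist"); o=pickle.load(open("w1.pkl","rb"))
# dark handle blob near expected spot, before vs now
for f in (o,w):
    g=cv2.cvtColor(f["image"],6); u=proj(f,[[.564,.181,.165]])[0].astype(int)
    m=(g[u[1]-50:u[1]+40,u[0]-40:u[0]+40]<50).astype(np.uint8)
    n,l,st,c=cv2.connectedComponentsWithStats(m); k=1+st[1:,4].argmax()
    cc=c[k]+u-[40,50]; print(u,st[k],cc.round(1),at_z(f,cc,.13).round(4))
    # bottom edge of the handle top (row), i.e. near corner line
s=manip.grab_frame("side"); s0=pickle.load(open("side.pkl","rb"))
d=cv2.absdiff(s["image"],s0["image"]).max(2)[130:190,245:300]; print("side rack diff px>40:",(d>40).sum())
E
```

```text
t 25.12 tcp [0.5633 0.1809 0.2983] yaw 97.86 z [-3.2e-03 -6.0e-04 -1.0e+00] F [ 0.   -0.05 -0.71] T [ 0.016 -0.032 -0.033] w 85.1 gf 0.0 j6 0.05
[285 201] [  21   13   37   52 1654] [284.2 190.4] [0.5632 0.1802 0.13  ]
[289 201] [  20   14   36   51 1666] [286.9 190.7] [0.5626 0.1799 0.13  ]
side rack diff px>40: 60
```

The handle stands where it started and the gripper is clear, so I'll hand in.

```bash
python3 -c "
from plant import manip
print(manip.job_done())"
```

```text
the job is handed in; nothing more can be done
None
```

I handed the job in after about 25 s of robot time: the valve pointer lies in line with the pipe and the flat screwdriver is back upright in its rack hole, but no verdict came back, and I viewed 11 pictures where the limit was 10.

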